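Lock the lid on a loaded centrifuge rotor

ROBOT

A 6-joint arm with a two-finger parallel gripper is mounted at the origin on the work surface. World frame = base frame: x ahead of the robot, y to its left, z up, the work surface at z = 0. Lengths are in mm, angles in rad, forces in N, time in s.
With the tool pointing down it reaches from about 375 to 925 mm from the base axis. Payload 5.7 kg.
Tool frame: the origin (TCP) lies at the very end of the fingers, on their centre line; the grasp point (between the pads) lies 19 mm behind it; x points along the fingers, y is the direction in which the jaws open and shut, and the axes are right-handed (so a half turn about x gives the same grasp; the last joint's range is limited). The gripper opens to 88 mm and grips with 3 to 60 N. Pads are 20 mm wide; open, the fingers measure 115 mm over their backs; the gripper's body (75 mm by 178 mm) begins 61 mm behind the grasp point.
Start: joints at [-1.445, 0.359, 1.51, -0, 1.272, -0.115], TCP at [143.074, -582.659, 222.623] pointing down, gripper open.
Joint ranges: [-2.97, 2.97], [-1.01, 2.36], [0.21, 2.38], [-0.96, 4.11], [0.2, 2.71], [-2.98, 2.98]. Speed limits (rad/s): [2.39, 2.39, 3.14, 3.14, 3.14, 3.14].

INTERFACE

Orientations are given as a rotation vector (axis times angle).
In Python, from bench import ctrl gives the robot as it stands.
- The arm moves only by the tool play_rows, never from a script. Its argument "steps" is a list of rows, each an object with "jaw": the opening, from 0 (shut) to 1 (fully open); "dp": the shift along the tool's x, y, z in mm, a list of three; "dr": the turn, a rotation vector about the tool's x, y, z in degrees, a list of three. A call has 1 to 5 rows; each row shifts and turns the pose as measured when the row begins, along the tool's axes as they then stand; what a row does not reach is not made up. A row lasts 1/12 s, in which the tool goes at most 41.7 mm and 7.16 degrees, less where a joint would pass 70% of its speed; a pose out of reach is approached as far as the arm can. A call with a gripper value outside its range is refused whole. The fingers move at their own pace and stop on an object; the grip force is fixed at half the most. Time passes only in rows, so rows that do not move let the fingers close. It gives the time, the measured TCP pose, the force and the opening at its end, in the units of the state.
- ctrl.get_state(): the state, without advancing time (a new reading comes with each control period).
- ctrl.read_camera(name): name is "scene" or "top" or "wrist"; returns a dict with "color" (384x512x3 uint8, red, green, blue), "z_map" (384x512 float32, mm along the optical axis (not along the pixel's ray), 0 where there is no reading), "fx", "fy", "cx", "cy" (pixels), "k1" (the pictures are not rectified: a ray, as slopes to the right and down, at radius r is drawn at 1 + k1 r^2 times it, then the intrinsics apply), "R" (3x3) and "t" (3): a world point X has camera coordinates R X + t; the wrist camera has in their place "hand_eye" (4x4, takes a point from camera to tool coordinates, whose origin is the TCP and whose axes are the tool frame's). Camera axes: x right, y down, z forward; pixel columns grow to the right and rows downward; lengths in mm; the calibration is good to about 2 mm. A picture is of the moment at which its call begins: read the wrist's pose just before it.
- ctrl.finish_job(): hands the job in, once; it reports no verdict.
The state is a dict: "t": time; "joints": joint angles; "qd": joint speeds; "effort": joint torques, N m; "tcp_pos": TCP position; "tcp_rot": TCP orientation; "contact_force": force on the tool from outside, world axes, zero at the start; "torque": the same for the moment, N m; "opening": finger opening in mm.
Only numpy, scipy, OpenCV 4.12 (cv2) and the standard library are available. Lean on these libraries where they do the work, as an engineer would, in place of code of your own. Each camera call takes 0.05 s, during which the arm holds its last target. There are 200 camera calls.

TASK

Close the loaded centrifuge rotor for its run: take its own lid, the large one with the wing knob, set it on the rotor with the wing in line with the hub's cross-bar so that the bar enters the slot, press it gently down against the seal and turn the wing clockwise to its stop, so that the lid stays locked down and level when you let go. Do not force the rotor, and leave the small lid and everything else on the bench where it is.

Things in the scene. Friction and masses are not known exactly. Their poses are not given: they have to be found in the camera images.
- rotor: Fixed-angle microcentrifuge rotor, dark metal, 136 mm in diameter, 18 tubes loaded, in a round black rubber stand 156 mm in diameter and 15 mm high; fixed to the bench. Origin: centre of the stand's underside, on the bench; z up. The hard rim is 84 mm above the bench; a black rubber seal ring (radius 60 to 67 mm) stands 6 mm proud of it, top at 90 mm. Over 60 N on the rotor is too much.
- seal (a joint): How far the rotor's seal ring is pressed down, m: 0 free, 0.006 flush with the hard rim. It is sprung straight down: it starts to give at 5 N and takes 17 N at 6 mm. The lid can be locked from 3 mm on (11 N) and then holds it there. It is damped (2 N more at 15 mm/s): press slowly.
- hub (a point): Centre of the top face of the steel cross-bar on the rotor's hub, on the rotor's axis, 92 mm above the bench. The bar is 40 mm long (along this point's x axis), 10 mm wide and 6 mm thick, on a 12 mm post. Either way round is the same.
- lid: The rotor's lid: aluminium disc 150 mm in diameter, about 0.34 kg with its knob, loose, at first flat on the bench, right way up. Origin: centre of its rim's lower edge; z up. The rim goes around the rotor (inner radius 72 mm); the disc's underside, which meets the seal, is 8 mm above the origin. Origin above the bench: 82 mm on the unpressed seal, 79 mm locked, 76 mm pressed fully home.
- wing (a point): Centre of the top face of the lid's black wing knob, on the lid's axis, 56 mm above the lid's origin; x along the wing, z up. The wing is a bar 64 mm long (x), 18 mm thick (y), 32 mm tall, on a round collar of 30 to 35 mm radius. Under the collar, also along x, is a slot 16 mm wide for the hub's bar: 3 mm of play each side. Half a turn makes no difference.
- knob (a joint): Angle of the wing knob in the lid, rad, growing counter-clockwise from above; captive, turning freely (0.04 N m). With the bar in the slot and the seal pressed 3 to 6 mm it turns clockwise, seen from above, by 80 degrees (1.41 rad) from in line with the bar to its stop, and only 9 degrees the other way; past 25 degrees the bar holds the lid down.
- small_lid: Bystander: lid of another, smaller rotor, aluminium, 104 mm in diameter with a round knob 36 mm across, 40 mm tall over all. Origin: centre of its underside. It may lie between the task's things.
- cup_a: Bystander: specimen cup with a green screw cap, 60 mm in diameter, 70 mm tall, loose. Origin: centre of its underside, z up.
- cup_b: Bystander: specimen cup as cup_a.
- cup_c: Bystander: specimen cup as cup_a.
- cup_d: Bystander: specimen cup as cup_a.
- marker: Bystander: marker pen lying on the bench, 140 mm long, 13 mm thick.
- tip_box: Bystander: pipette tip box, 85 x 122 mm, 82 mm tall, loose. Origin: centre of its underside.
Not all that is in view belongs to the job. Leave any orange or red look-alike of the lid alone.

How it is judged:
By the outcome, as a careful person would: the job done as asked, in the order asked, and still so for the second after the job is handed in, with the robot touching nothing.
It also fails if it takes over 48 s, if anything falls off the work surface, if the arm or the gripper's body presses on something with over 40 N, if the wrist force passes 120 N, or if a joint passes its speed limit or range.

## Working session

There is one attempt and no reset: what is moved stays moved. The work goes in short steps, Python scripts to look and compute and a tool call to move; the robot and the scene stay as the last step left them, time stands still between calls to the robot, and variables do not carry over. Pictures are saved under pics/ and viewed, about 8 in all and at most 12, crops included, and the job is handed in when it is done.

Besides the shell and the picture viewer there is one more tool, called after ">>>" by a JSON object that holds its "fn" and its "kwargs". play_rows: Moves the arm, as the interface text tells. Its arguments: {"type":"object","properties":{"steps":{"type":"array"}},"required":["steps"]}

```bash
mkdir -p pics; ls
python3 - <<'E'
from bench import ctrl
import cv2,numpy as np
s=ctrl.get_state();print(s)
ims=[]
for n in("scene","top"):
    c=ctrl.read_camera(n);np.savez(f"pics/{n}0.npz",**c)
    cv2.imwrite(f"pics/{n}0.png",c["color"][:,:,::-1]);print(n,{k:np.round(v,3).tolist() for k,v in c.items() if k not in("color","z_map")},(c["z_map"]>0).mean())
E
```

```text
pics
{'t': 0.0, 'joints': array([-1.44506830e+00,  3.59535006e-01,  1.51142289e+00, -2.70293563e-05,
        1.27251643e+00, -1.15123493e-01]), 'qd': array([ 0.00017078,  0.00167325, -0.00036361, -0.00167549,  0.0003193 ,
        0.00096377]), 'effort': array([ 1.51367949e-03, -5.15372944e+01, -2.70726764e+01,  6.77709840e-02,
        3.47694021e-02, -1.46760781e-04]), 'tcp_pos': array([ 142.99896541, -581.99199203,  221.79538241]), 'tcp_rot': array([ 2.09429024,  0.25543045, -2.09436577]), 'contact_force': array([-0.8823917 ,  0.19503779, -0.2882197 ]), 'torque': array([-0.03433104, -0.00085206,  0.03461653]), 'opening': 87.75924388806251}
scene {'fx': 400.995, 'fy': 400.995, 'cx': 253.155, 'cy': 195.192, 'k1': -0.01, 'R': [[-0.882, 0.471, 0.004], [0.371, 0.7, -0.61], [-0.29, -0.537, -0.792]], 't': [550.315, -87.216, 1252.869]} 0.9958953857421875
top {'fx': 350.463, 'fy': 350.463, 'cx': 255.611, 'cy': 192.767, 'k1': -0.045, 'R': [[-0.027, -1.0, -0.007], [-0.991, 0.028, -0.127], [0.127, 0.004, -0.992]], 't': [-66.634, 592.012, 1092.657]} 0.9961496988932291
```

View pics/top0.png

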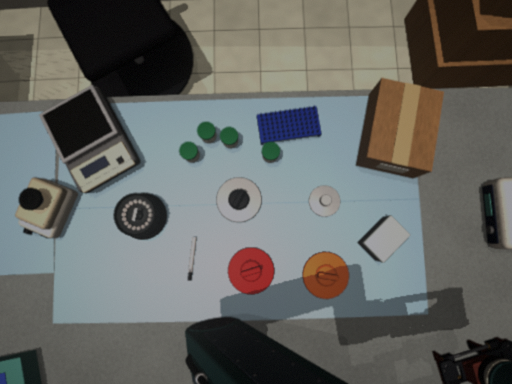

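View pics/scene0.png

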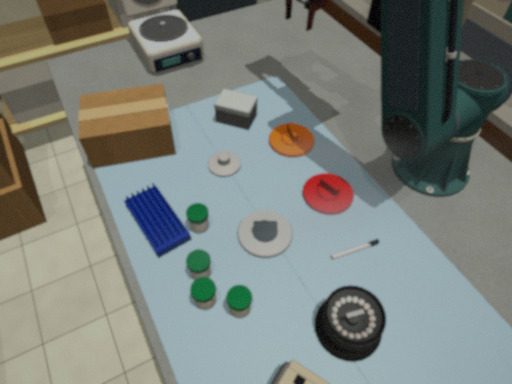

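The top view shows the lid at about (239,199), the loaded rotor at (140,215) and the small lid at (324,200). The red and orange look-alikes are at (251,270) and (326,275). Next I'll measure with depth.

```bash
cat > h.py <<'E'
import numpy as np,cv2
from scipy.spatial.transform import Rotation as Ro
def rays(c,uv):
    K=np.array([[c["fx"],0,c["cx"]],[0,c["fy"],c["cy"]],[0,0,1.]])
    d=np.array([c["k1"],0,0,0.]).astype(float)
    p=cv2.undistortPoints(np.asarray(uv,float).reshape(-1,1,2),K,d).reshape(-1,2)
    return np.c_[p,np.ones(len(p))]
def ext(c,s=None):   # camera->world rotation, camera centre
    if "R" in c: R=np.array(c["R"]);return R.T,-R.T@np.array(c["t"])
    H=np.array(c["hand_eye"]);T=Ro.from_rotvec(s["tcp_rot"]).as_matrix()
    return T@H[:3,:3],T@H[:3,3]+s["tcp_pos"]
def plane(c,uv,z,s=None):
    R,o=ext(c,s);d=rays(c,uv)@R.T
    return o+d*((z-o[2])/d[:,2])[:,None]
def cloud(c,s=None):
    h,w=c["z_map"].shape;v,u=np.mgrid[:h,:w]
    R,o=ext(c,s);P=(rays(c,np.c_[u.ravel(),v.ravel()])*c["z_map"].reshape(-1,1))@R.T+o
    return P.reshape(h,w,3)
E
python3 - <<'E'
from h import *
for n,rl,rr in(("top",(239,199),(140,215)),("scene",(265,234),(350,322))):
    c=dict(np.load(f"pics/{n}0.npz"));P=cloud(c);col=c["color"].astype(int)
    print(n,"bench z",np.median(P[...,2][c["z_map"]>0]))
    for nm,q in(("lid",rl),("rotor",rr)):
        p0=P[q[1],q[0]];m=np.hypot(*(P[...,:2]-p0[:2]).transpose(2,0,1))<110
        z=P[...,2][m];print(nm,p0.round(),np.histogram(z,bins=np.arange(-10,110,6)))
        for lo,hi in((6,20),(15,40),(50,75),(78,88),(86,100)):
            k=m&(P[...,2]>lo)&(P[...,2]<hi)
            if k.sum()>15:
                pts=P[k][:,:2].astype(np.float32);(a,b),r=cv2.minEnclosingCircle(pts);print("  ",lo,hi,k.sum(),"mean",pts.mean(0).round(1),"circ",round(a,1),round(b,1),round(r,1), cv2.minAreaRect(pts))
    b=(570,460)
    for q,nm in((rl,"lid"),(rr,"rotor")):
        x,y=q;cr=c["color"][y-55:y+55,x-60:x+60,::-1];cv2.imwrite(f"pics/c_{n}_{nm}.png",cv2.resize(cr,None,fx=3.2,fy=2.6,interpolation=2))
A=[[cv2.imread(f"pics/c_{n}_{m}.png") for m in("lid","rotor")] for n in("top","scene")]
cv2.imwrite("pics/crops.png",np.vstack([np.hstack(r) for r in A]))
E
```

```text
top bench z 0.25519575915268433
lid [569. -30.  55.] (array([  22, 1202,  606,  759,  502,  169,   26,    3,    7,    4,   66,
         43,    0,    0,    0,    0,    0,    0,    0]), array([-10,  -4,   2,   8,  14,  20,  26,  32,  38,  44,  50,  56,  62,
        68,  74,  80,  86,  92,  98, 104]))
   6 20 1301 mean [573.3 -26.1] circ 576.3 -25.3 104.2 ((575.47216796875, -26.09392547607422), (193.840087890625, 166.4341278076172), 4.021035671234131)
   15 40 502 mean [572. -27.] circ 573.9 -26.0 72.8 ((572.8192138671875, -27.492218017578125), (139.30194091796875, 139.39532470703125), 48.79099655151367)
   50 75 109 mean [573.9 -26.2] circ 573.2 -29.0 31.5 ((574.69775390625, -26.321195602416992), (17.174179077148438, 62.75965881347656), 61.74047088623047)
rotor [526. 281.  70.] (array([ 18, 951, 460, 103, 251,   3,   0,   0,   1,  12, 177, 175, 114,
       344, 322, 145, 256,  80,   0]), array([-10,  -4,   2,   8,  14,  20,  26,  32,  38,  44,  50,  56,  62,
        68,  74,  80,  86,  92,  98, 104]))
   6 20 373 mean [519.8 248.5] circ 532.6 276.0 101.1 ((532.502685546875, 271.6113281
[... 1807 characters left out ...]
681396484375), (133.20425415039062, 179.07000732421875), 59.78109359741211)
   15 40 566 mean [567.  317.4] circ 530.7 292.7 75.7 ((553.4978637695312, 306.93048095703125), (96.16004180908203, 150.82456970214844), 32.2669563293457)
   50 75 1729 mean [532.3 292.3] circ 536.4 294.1 65.1 ((533.50732421875, 297.6163330078125), (123.39656829833984, 120.04667663574219), 1.4570956230163574)
   78 88 560 mean [524.1 290.5] circ 530.4 291.6 66.7 ((531.9237670898438, 291.5893249511719), (131.34091186523438, 128.04287719726562), 52.100894927978516)
   86 100 679 mean [530.7 294.8] circ 529.7 290.2 67.5 ((529.4823608398438, 290.0606689453125), (131.25917053222656, 130.8187255859375), 11.798530578613281)
```

View pics/crops.png

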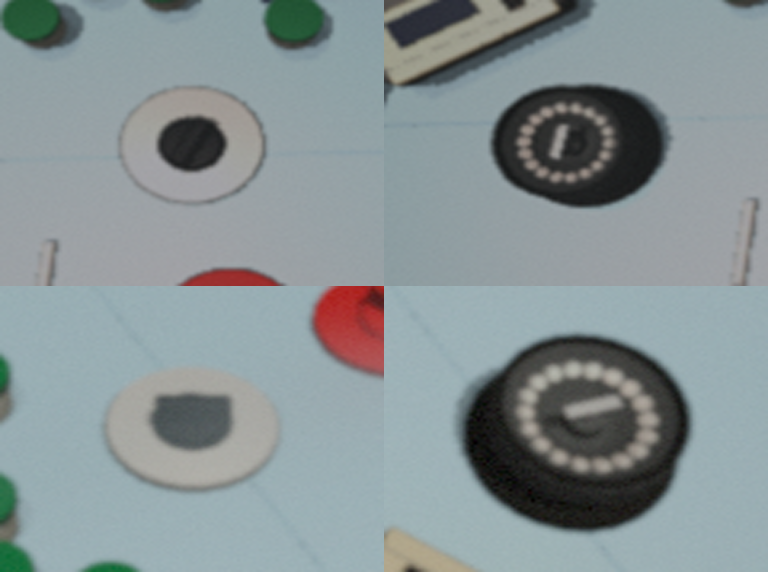

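Run:
```python
from h import *
for n in("top","scene"):
    c=dict(np.load(f"pics/{n}0.npz"));P=cloud(c)
    for nm,q,r,lo,hi in(("wing",(573.5,-26),36,48,70),("bar",(529,290.5),26,82,100)):
        k=(np.hypot(P[...,0]-q[0],P[...,1]-q[1])<r)&(P[...,2]>lo)&(P[...,2]<hi)
        p=P[k];U,S,V=np.linalg.svd(p[:,:2]-p[:,:2].mean(0),full_matrices=False)
        print(n,nm,k.sum(),p.mean(0).round(1),"ang",np.degrees(np.arctan2(V[0,1],V[0,0])).round(1),np.ptp((p[:,:2]-p[:,:2].mean(0))@V.T,axis=0).round(1))
    # bar by brightness
    g=c["color"].astype(int).sum(2);m=np.hypot(P[...,0]-529,P[...,1]-290.5)<30
    for th in(180,230,280):
        k=m&(g>th)
        v,u=np.nonzero(k);p=plane(c,np.c_[u,v],92)
        p=p[np.hypot(p[:,0]-529,p[:,1]-290.5)<23]
        if len(p)>5:
            U,S,V=np.linalg.svd(p[:,:2]-p[:,:2].mean(0),full_matrices=False);print(" bright",th,len(p),p.mean(0).round(1),np.degrees(np.arctan2(V[0,1],V[0,0])).round(1),np.ptp((p[:,:2]-p[:,:2].mean(0))@V.T,axis=0).round(1))
from bench import ctrl
s=ctrl.get_state();T=Ro.from_rotvec(s["tcp_rot"]).as_matrix();print(T.round(2))
print(ctrl.read_camera("wrist")["hand_eye"].round(2))
for t in((573,-26,220),(529,290,300)): print(T.T@(np.array(t)-s["tcp_pos"]))
```

```text
top wing 113 [574.2 -26.3  55.2] ang 151.7 [62.8 17.9]
top bar 49 [527.8 290.1  91.5] ang 166.0 [39.1 11.9]
 bright 180 71 [528.2 291.1  92. ] 166.3 [44.3 15.3]
 bright 230 53 [528.4 291.3  92. ] 166.2 [39.  12.3]
 bright 280 43 [527.6 291.2  92. ] 166.5 [38.3  9.9]
scene wing 160 [574.6 -23.8  55. ] ang 151.6 [60.8 21.7]
scene bar 80 [530.7 290.8  91.4] ang -9.9 [38.1  9.9]
 bright 180 253 [532.4 292.4  92. ] 126.8 [43.9 35.1]
 bright 230 145 [531.8 290.7  92. ] -16.3 [40.7 24.7]
 bright 280 108 [530.4 290.1  92. ] -14.3 [39.4 14.7]
[[-0.    0.24 -0.97]
 [ 0.   -0.97 -0.24]
 [-1.   -0.   -0.  ]]
[[   0.     -0.3     0.95 -161.87]
 [   1.      0.     -0.     -0.5 ]
 [   0.      0.95    0.3   -82.78]
 [   0.      0.      0.      1.  ]]
[   2.74337158 -437.47057134 -550.19994904]
[ -76.73453984 -754.97588965 -582.84400577]
```

>>> {"fn": "play_rows", "kwargs": {"steps": [{"jaw": 1,"dp": [0,-25,-31.5],"dr": [0,0,0]},{"jaw": 1,"dp": [0,-25,-31.5],"dr": [0,0,0]},{"jaw": 1,"dp": [0,-25,-31.5],"dr": [0,0,0]},{"jaw": 1,"dp": [0,-25,-31.5],"dr": [0,0,0]},{"jaw": 1,"dp": [0,-25,-31.5],"dr": [0,0,0]}]}}

```text
t: 0.57
tcp_pos: [265.2, -425.4, 219.7]
tcp_rot: [2.097, 0.24, -2.101]
contact_force: [0.7, -0.3, 0.3]
opening: 87.4
```

>>> {"fn": "play_rows", "kwargs": {"steps": [{"jaw": 1,"dp": [0,-25,-31.5],"dr": [0,0,0]},{"jaw": 1,"dp": [0,-25,-31.5],"dr": [0,0,0]},{"jaw": 1,"dp": [0,-25,-31.5],"dr": [0,0,0]},{"jaw": 1,"dp": [0,-25,-31.5],"dr": [0,0,0]},{"jaw": 1,"dp": [0,-25,-31.5],"dr": [0,0,0]}]}}

```text
t: 0.98
tcp_pos: [392.5, -260.1, 218.7]
tcp_rot: [2.098, 0.238, -2.103]
contact_force: [1.2, 0.4, 0.3]
opening: 88.1
```

>>> {"fn": "play_rows", "kwargs": {"steps": [{"jaw": 1,"dp": [0,0,0],"dr": [-7,0,0]},{"jaw": 1,"dp": [0,0,0],"dr": [-7,0,0]},{"jaw": 1,"dp": [0,0,0],"dr": [-7,0,0]},{"jaw": 1,"dp": [0,0,0],"dr": [-7,0,0]},{"jaw": 1,"dp": [0,0,0],"dr": [-7,0,0]}]}}

```text
t: 1.4
tcp_pos: [397.4, -249.1, 218.0]
tcp_rot: [1.716, 0.783, -1.716]
contact_force: [-0.0, 0.1, -0.0]
opening: 87.5
```

>>> {"fn": "play_rows", "kwargs": {"steps": [{"jaw": 1,"dp": [0,0,0],"dr": [-7,0,0]},{"jaw": 1,"dp": [0,0,0],"dr": [-7,0,0]},{"jaw": 1,"dp": [0,0,0],"dr": [-7,0,0]},{"jaw": 1,"dp": [0,0,0],"dr": [-7,0,0]},{"jaw": 1,"dp": [0,0,0],"dr": [-7,0,0]}]}}

```text
t: 1.82
tcp_pos: [396.7, -247.6, 217.0]
tcp_rot: [1.279, 1.17, -1.278]
contact_force: [0.3, 0.0, -0.2]
opening: 87.3
```

>>> {"fn": "play_rows", "kwargs": {"steps": [{"jaw": 1,"dp": [0,0,0],"dr": [-7,0,0]},{"jaw": 1,"dp": [0,0,0],"dr": [-7,0,0]},{"jaw": 1,"dp": [0,0,0],"dr": [-7,0,0]},{"jaw": 1,"dp": [0,0,0],"dr": [-7,0,0]},{"jaw": 1,"dp": [0,0,0],"dr": [-7,0,0]}]}}

```text
t: 2.23
tcp_pos: [395.7, -246.6, 216.0]
tcp_rot: [0.813, 1.423, -0.808]
contact_force: [-0.9, -0.3, 0.0]
opening: 87.9
```

>>> {"fn": "play_rows", "kwargs": {"steps": [{"jaw": 1,"dp": [0,0,0],"dr": [-7,0,0]},{"jaw": 1,"dp": [0,0,0],"dr": [-7,0,0]},{"jaw": 1,"dp": [0,0,0],"dr": [-7,0,0]},{"jaw": 1,"dp": [0,0,0],"dr": [-7,0,0]},{"jaw": 1,"dp": [0,0,0],"dr": [0,0,0]}]}}

```text
t: 2.65
tcp_pos: [394.7, -245.8, 215.0]
tcp_rot: [0.424, 1.539, -0.415]
contact_force: [0.2, -0.6, 0.1]
opening: 87.8
```

```bash
cat >> h.py <<'E'
def to(s,p,yaw):
    T=Ro.from_rotvec(s["tcp_rot"]).as_matrix()
    y=np.degrees(np.arctan2(T[1,1],T[0,1]))
    print("tcp",s["tcp_pos"].round(1),"x",T[:,0].round(3),"yaw",y.round(2),"dp",(T.T@(np.array(p)-s["tcp_pos"])).round(1),"drx",round(-(yaw-y),2),"q",s["joints"].round(2),"F",s["contact_force"].round(1),"M",s["torque"].round(2),"t",round(s["t"],2),"open",round(s["opening"],1))
E
python3 -c "
from h import *
from bench import ctrl
to(ctrl.get_state(),(574.2,-25.5,150),61.7)"
```

```text
tcp [ 394.7 -245.8  215. ] x [-0.007  0.008 -1.   ] yaw 59.36 dp [ 65.5 280.8  42.9] drx -2.34 q [-0.71  0.18  1.79  0.    1.18 -1.74] F [ 0.2 -0.6  0.1] M [ 0.02 -0.17 -0.02] t 2.65 open 87.8
```

>>> {"fn": "play_rows", "kwargs": {"steps": [{"jaw": 1,"dp": [6,35,5.4],"dr": [-0.5,0,0]},{"jaw": 1,"dp": [6,35,5.4],"dr": [-0.5,0,0]},{"jaw": 1,"dp": [6,35,5.4],"dr": [-0.5,0,0]},{"jaw": 1,"dp": [6,35,5.4],"dr": [-0.4,0,0]},{"jaw": 1,"dp": [6,35,5.4],"dr": [-0.4,0,0]}]}}

```text
t: 3.07
tcp_pos: [507.3, -110.0, 185.1]
tcp_rot: [0.413, 1.538, -0.411]
contact_force: [0.1, -0.6, 0.9]
opening: 87.8
```

>>> {"fn": "play_rows", "kwargs": {"steps": [{"jaw": 1,"dp": [6,35,5.4],"dr": [0,0,0]},{"jaw": 1,"dp": [6,35,5.4],"dr": [0,0,0]},{"jaw": 1,"dp": [6,35,5.4],"dr": [0,0,0]},{"jaw": 1,"dp": [0,0,0],"dr": [0,0,0]},{"jaw": 1,"dp": [0,0,0],"dr": [0,0,0]}]}}

```text
t: 3.48
tcp_pos: [580.0, -16.8, 163.9]
tcp_rot: [0.426, 1.536, -0.42]
contact_force: [0.2, -0.1, -0.4]
opening: 87.9
```

Run:
```python
from h import *
from bench import ctrl
s=ctrl.get_state();c=ctrl.read_camera("wrist");np.savez("pics/w1.npz",**c)
cv2.imwrite("pics/w1.png",c["color"][:,:,::-1])
P=cloud(c,s);print("bench",np.median(P[...,2]))
k=(np.hypot(P[...,0]-574,P[...,1]+25.5)<38)&(P[...,2]>47)&(P[...,2]<70)
p=P[k];V=np.linalg.svd(p[:,:2]-p[:,:2].mean(0),full_matrices=False)[2]
print("wing",k.sum(),p.mean(0).round(1),np.degrees(np.arctan2(V[0,1],V[0,0])).round(1),np.ptp((p[:,:2]-p[:,:2].mean(0))@V.T,axis=0).round(1))
R=cv2.minAreaRect(p[:,:2].astype(np.float32));print(R)
to(s,(574.2,-25.5,31),61.7)
```

```text
bench 1.2313186366405944
wing 1475 [571.9 -25.2  54.9] -28.8 [63.6 18.2]
((573.7041015625, -26.525367736816406), (18.149272918701172, 63.63410949707031), 61.23350143432617)
tcp [580.  -16.8 163.9] x [-0.006  0.005 -1.   ] yaw 59.09 dp [132.9 -10.6   0.5] drx -2.61 q [-0.15  0.39  1.62  0.    1.14 -1.18] F [ 0.2 -0.1 -0.4] M [ 0.01 -0.13 -0.02] t 3.48 open 87.9
```

View pics/w1.png

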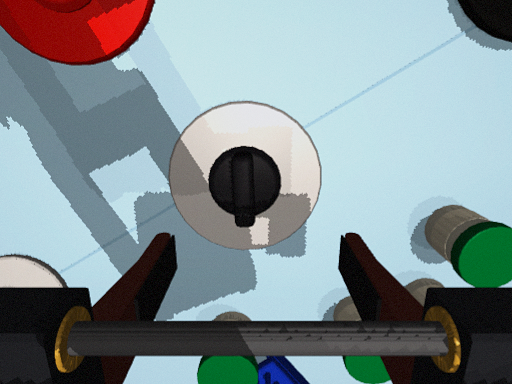

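>>> {"fn": "play_rows", "kwargs": {"steps": [{"jaw": 1,"dp": [20,-6,0.2],"dr": [-2,-0.5,0]},{"jaw": 1,"dp": [25,-5,0.2],"dr": [-1,-0.3,0]},{"jaw": 1,"dp": [25,0,0],"dr": [0,0,0]},{"jaw": 1,"dp": [20,0,0],"dr": [0,0,0]},{"jaw": 1,"dp": [0,0,0],"dr": [0,0,0]}]}}

```text
t: 3.95
tcp_pos: [574.0, -32.4, 74.5]
tcp_rot: [0.389, 1.523, -0.39]
contact_force: [-0.8, 0.2, 0.1]
opening: 87.6
```

```bash
python3 -c "
from h import *
from bench import ctrl
to(ctrl.get_state(),(573.7,-26,31),61.5)"
```

```text
tcp [574.  -32.4  74.5] x [ 0.012 -0.004 -1.   ] yaw 61.47 dp [43.4  5.4 -3.9] drx -0.03 q [-0.18  0.49  1.73 -0.    0.91 -1.25] F [-0.8  0.2  0.1] M [-0.01 -0.17 -0.  ] t 3.95 open 87.6
```

>>> {"fn": "play_rows", "kwargs": {"steps": [{"jaw": 1,"dp": [12,3,-2],"dr": [0,0.5,0]},{"jaw": 1,"dp": [12,2.5,-1.5],"dr": [0,0.2,0]},{"jaw": 1,"dp": [10,0,0],"dr": [0,0,0]},{"jaw": 1,"dp": [6,0,0],"dr": [0,0,0]},{"jaw": 1,"dp": [0,0,0],"dr": [0,0,0]}]}}

```text
t: 4.37
tcp_pos: [573.9, -28.6, 34.0]
tcp_rot: [0.398, 1.532, -0.394]
contact_force: [-0.3, 0.2, -0.1]
opening: 87.8
```

```bash
python3 -c "
from h import *
from bench import ctrl
to(ctrl.get_state(),(573.7,-26,31),61.5)"
```

```text
tcp [573.9 -28.6  34. ] x [ 0.003  0.002 -1.   ] yaw 61.06 dp [ 3.   2.2 -1.4] drx -0.44 q [-0.17  0.55  1.75  0.    0.84 -1.24] F [-0.3  0.2 -0.1] M [ 0.02 -0.12  0.01] t 4.37 open 87.8
```

>>> {"fn": "play_rows", "kwargs": {"steps": [{"jaw": 1,"dp": [1,2.2,-1.4],"dr": [-0.4,0,0]},{"jaw": 0.5,"dp": [0,0,0],"dr": [0,0,0]},{"jaw": 0.1,"dp": [0,0,0],"dr": [0,0,0]},{"jaw": 0,"dp": [0,0,0],"dr": [0,0,0]},{"jaw": 0,"dp": [0,0,0],"dr": [0,0,0]}]}}

```text
t: 4.78
tcp_pos: [575.2, -25.5, 34.2]
tcp_rot: [0.391, 1.531, -0.387]
contact_force: [0.8, 0.8, -0.7]
opening: 64.7
```

>>> {"fn": "play_rows", "kwargs": {"steps": [{"jaw": 0,"dp": [0,0,0],"dr": [0,0,0]},{"jaw": 0,"dp": [0,0,0],"dr": [0,0,0]},{"jaw": 0,"dp": [0,0,0],"dr": [0,0,0]},{"jaw": 0,"dp": [0,0,0],"dr": [0,0,0]},{"jaw": 0,"dp": [0,0,0],"dr": [0,0,0]}]}}

```text
t: 5.2
tcp_pos: [576.1, -25.6, 35.4]
tcp_rot: [0.391, 1.528, -0.387]
contact_force: [0.5, -0.6, 0.2]
opening: 31.3
```

```bash
python3 -c "
from h import *
from bench import ctrl
to(ctrl.get_state(),(529,290.5,160),76)"
```

```text
tcp [576.1 -25.6  35.4] x [ 0.007  0.001 -1.   ] yaw 61.56 dp [-124.7  256.  -191.2] drx -14.44 q [-0.17  0.55  1.75  0.    0.84 -1.24] F [ 0.5 -0.6  0.2] M [ 0.02 -0.16  0.05] t 5.2 open 31.3
```

>>> {"fn": "play_rows", "kwargs": {"steps": [{"jaw": 0,"dp": [3,-1,-2],"dr": [0,0.3,0]},{"jaw": 0,"dp": [0.5,0,0],"dr": [0,0,0]},{"jaw": 0,"dp": [0.3,0,0],"dr": [0,0,0]},{"jaw": 0,"dp": [0,0,0],"dr": [0,0,0]},{"jaw": 0,"dp": [0,0,0],"dr": [0,0,0]}]}}

```text
t: 5.62
tcp_pos: [573.6, -25.7, 31.8]
tcp_rot: [0.392, 1.534, -0.386]
contact_force: [0.7, 0.4, -0.1]
opening: 18.3
```

```bash
python3 -c "
from h import *
from bench import ctrl
to(ctrl.get_state(),(529,290.5,160),76)"
```

```text
tcp [573.6 -25.7  31.8] x [ 0.002  0.003 -1.   ] yaw 61.56 dp [-127.2  257.3 -189.8] drx -14.44 q [-0.17  0.55  1.75  0.    0.84 -1.25] F [ 0.7  0.4 -0.1] M [-0.12 -0.05 -0.01] t 5.62 open 18.3
```

>>> {"fn": "play_rows", "kwargs": {"steps": [{"jaw": 0,"dp": [0,0,0],"dr": [0,0,0]},{"jaw": 0,"dp": [-8,0,0],"dr": [0,0,0]},{"jaw": 0,"dp": [-20,0,0],"dr": [0,0,0]},{"jaw": 0,"dp": [-28,0,0],"dr": [0,0,0]},{"jaw": 0,"dp": [-28,0,0],"dr": [0,0,0]}]}}

```text
t: 6.03
tcp_pos: [566.0, -24.8, 111.0]
tcp_rot: [0.392, 1.553, -0.388]
contact_force: [-0.1, -0.3, -3.8]
opening: 18.0
```

>>> {"fn": "play_rows", "kwargs": {"steps": [{"jaw": 0,"dp": [-25,0,0],"dr": [0,0,0]},{"jaw": 0,"dp": [-15,0,0],"dr": [0,0,0]},{"jaw": 0,"dp": [-5,0,0],"dr": [0,0,0]},{"jaw": 0,"dp": [0,0,0],"dr": [0,0,0]},{"jaw": 0,"dp": [0,0,0],"dr": [0,0,0]}]}}

```text
t: 6.45
tcp_pos: [567.0, -25.1, 162.7]
tcp_rot: [0.393, 1.549, -0.388]
contact_force: [0.7, -1.1, -4.6]
opening: 17.8
```

```bash
python3 -c "
from h import *
from bench import ctrl
to(ctrl.get_state(),(529,290.5,160),76)"
```

```text
tcp [567.  -25.1 162.7] x [-0.012  0.006 -1.   ] yaw 61.53 dp [   5.1  259.3 -183.8] drx -14.47 q [-0.17  0.38  1.64  0.    1.13 -1.24] F [ 0.7 -1.1 -4.6] M [-0.01 -0.21  0.01] t 6.45 open 17.8
```

>>> {"fn": "play_rows", "kwargs": {"steps": [{"jaw": 0,"dp": [1,18,-13],"dr": [-2,-0.4,0]},{"jaw": 0,"dp": [1,27,-20],"dr": [0,0,0]},{"jaw": 0,"dp": [1,27,-20],"dr": [0,0,0]},{"jaw": 0,"dp": [1,27,-20],"dr": [0,0,0]},{"jaw": 0,"dp": [0,15,-10],"dr": [0,0,0]}]}}

```text
t: 6.87
tcp_pos: [540.6, 113.6, 151.7]
tcp_rot: [0.366, 1.554, -0.371]
contact_force: [0.3, -0.3, -3.9]
opening: 17.8
```

>>> {"fn": "play_rows", "kwargs": {"steps": [{"jaw": 0,"dp": [0,2,-2],"dr": [0,0,0]},{"jaw": 0,"dp": [0,0,0],"dr": [0,0,0]},{"jaw": 0,"dp": [0,0,0],"dr": [0,0,0]}]}}

```text
t: 7.12
tcp_pos: [535.3, 119.8, 147.3]
tcp_rot: [0.361, 1.564, -0.368]
contact_force: [-0.3, -1.1, -3.5]
opening: 17.8
```

Run:
```python
from h import *
from bench import ctrl
s=ctrl.get_state();c=ctrl.read_camera("wrist");np.savez("pics/w2.npz",**c)
cv2.imwrite("pics/w2.png",c["color"][:,:,::-1])
P=cloud(c,s)
k=(np.hypot(P[...,0]-529,P[...,1]-290.5)<26)&(P[...,2]>84)&(P[...,2]<100)
p=P[k]
if len(p)>5:
    V=np.linalg.svd(p[:,:2]-p[:,:2].mean(0),full_matrices=False)[2]
    print("bar",k.sum(),p.mean(0).round(1),np.degrees(np.arctan2(V[0,1],V[0,0])).round(1),np.ptp((p[:,:2]-p[:,:2].mean(0))@V.T,axis=0).round(1),cv2.minAreaRect(p[:,:2].astype(np.float32)))
k=(abs(np.hypot(P[...,0]-529,P[...,1]-290.5)-60)<14)&(P[...,2]>83)&(P[...,2]<98)
print(k.sum(),cv2.minEnclosingCircle(P[k][:,:2].astype(np.float32)))
to(s,(529,290.5,160),76)
```

```text
bar 1318 [526.9 289.5  91. ] -12.8 [40.5 11.2] ((527.8795166015625, 290.02777099609375), (11.143957138061523, 40.45482635498047), 76.88688659667969)
3794 ((528.0455322265625, 279.91790771484375), 66.49224090576172)
tcp [535.3 119.8 147.3] x [-0.024  0.001 -1.   ] yaw 63.47 dp [-12.5 149.8 -82.2] drx -12.53 q [ 0.09  0.38  1.69  0.    1.1  -1.02] F [-0.3 -1.1 -3.5] M [ 0.03 -0.14 -0.02] t 7.12 open 17.8
```

View pics/w2.png

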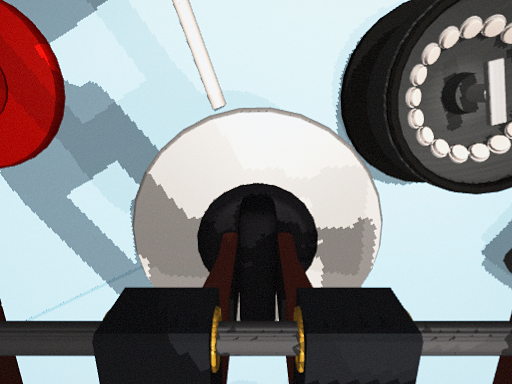

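>>> {"fn": "play_rows", "kwargs": {"steps": [{"jaw": 0,"dp": [-3,17,-9],"dr": [0,-0.5,0]},{"jaw": 0,"dp": [-2,28,-15],"dr": [0,0,0]},{"jaw": 0,"dp": [-2,32,-17],"dr": [0,0,0]},{"jaw": 0,"dp": [-2,32,-18],"dr": [0,0,0]},{"jaw": 0,"dp": [-2,25,-14],"dr": [0,0,0]}]}}

```text
t: 7.58
tcp_pos: [533.3, 263.5, 155.4]
tcp_rot: [0.366, 1.554, -0.388]
contact_force: [1.0, 0.7, -3.8]
opening: 17.9
```

>>> {"fn": "play_rows", "kwargs": {"steps": [{"jaw": 0,"dp": [-1,10,-6],"dr": [0,0,0]},{"jaw": 0,"dp": [0,0,0],"dr": [-4,0,0]},{"jaw": 0,"dp": [0,0,0],"dr": [-5,0,0]},{"jaw": 0,"dp": [0,0,0],"dr": [-3,0,0]},{"jaw": 0,"dp": [0,0,0],"dr": [0,0,0]}]}}

```text
t: 8.0
tcp_pos: [535.7, 275.9, 155.3]
tcp_rot: [0.196, 1.577, -0.215]
contact_force: [-0.2, -1.2, -3.5]
opening: 17.9
```

```bash
python3 -c "
from h import *
from bench import ctrl
to(ctrl.get_state(),(528.2,290.3,135),76.7)"
```

```text
tcp [535.7 275.9 155.3] x [-0.017 -0.01  -1.   ] yaw 75.05 dp [ 20.3  12.3 -10.6] drx -1.65 q [ 0.36  0.44  1.56 -0.    1.16 -0.95] F [-0.2 -1.2 -3.5] M [ 0.02 -0.11  0.01] t 8.0 open 17.9
```

>>> {"fn": "play_rows", "kwargs": {"steps": [{"jaw": 0,"dp": [2,6,-5],"dr": [-1,-0.5,0.5]},{"jaw": 0,"dp": [2,5,-5],"dr": [-0.6,-0.3,0.3]},{"jaw": 0,"dp": [0,0,0],"dr": [0,0,0]},{"jaw": 0,"dp": [0,0,0],"dr": [0,0,0]}]}}

```text
t: 8.33
tcp_pos: [528.9, 286.3, 150.1]
tcp_rot: [0.188, 1.562, -0.188]
contact_force: [1.0, -0.1, -3.8]
opening: 17.6
```

```bash
python3 -c "
from h import *
from bench import ctrl
s=ctrl.get_state()
to(s,(528.2,290.3,135),76.7);print((Ro.from_rotvec(s['tcp_rot']).as_matrix().T@[0,0,-1]*57.3).round(2))"
```

```text
tcp [528.9 286.3 150.1] x [ 0. -0. -1.] yaw 76.28 dp [15.1  3.7 -1.6] drx -0.42 q [ 0.38  0.43  1.59 -0.    1.12 -0.95] F [ 1.  -0.1 -3.8] M [ 0.02 -0.18 -0.04] t 8.33 open 17.6
[ 5.73e+01  0.00e+00 -1.00e-02]
```

>>> {"fn": "play_rows", "kwargs": {"steps": [{"jaw": 0,"dp": [5,2.5,-1],"dr": [-0.4,0,0]},{"jaw": 0,"dp": [6,1.2,-0.6],"dr": [0,0,0]},{"jaw": 0,"dp": [4,0,0],"dr": [0,0,0]},{"jaw": 0,"dp": [0,0,0],"dr": [0,0,0]}]}}

```text
t: 8.67
tcp_pos: [527.9, 290.5, 133.6]
tcp_rot: [0.183, 1.563, -0.183]
contact_force: [-0.5, 0.5, -4.3]
opening: 17.9
```

```bash
cat > look.py <<'E'
import sys
from h import *
from bench import ctrl
tag=sys.argv[1];zt=float(sys.argv[2]) # expected lid origin height
out=[]
s=ctrl.get_state()
for n in("top","scene","wrist"):
    c=ctrl.read_camera(n);P=cloud(c,s)
    d=np.hypot(P[...,0]-528,P[...,1]-290)
    k=(d<85)&(d>38)&(P[...,2]>zt+2)&(P[...,2]<zt+22)&(c["color"].min(2)>75)
    p=P[k]
    (a,b),r=cv2.minEnclosingCircle(p[:,:2].astype(np.float32))
    A=np.linalg.lstsq(np.c_[p[:,:2]-[528,290],np.ones(len(p))],p[:,2],rcond=None)[0]
    print(n,k.sum(),"disc",np.round((a,b,r),1),"z",np.median(p[:,2]).round(1),"slope mrad",(A[:2]*1000).round(1))
    im=c["color"][:,:,::-1].copy()
    out.append(cv2.resize(im[160:270,80:200] if n=="top" else im[260:384,290:410] if n=="scene" else im,(266,250)))
cv2.imwrite(f"pics/{tag}.png",np.hstack(out))
to(s,(528.2,290.3,zt+31.8),76.7);print((Ro.from_rotvec(s['tcp_rot']).as_matrix().T@[0,0,-1]*57.3).round(2))
E
python3 look.py l1 103
```

```text
top 872 disc [529.1 291.1  75.8] z 114.9 slope mrad [4.7 0.1]
scene 1833 disc [530.5 290.5  74.7] z 115.5 slope mrad [-12.6   1.5]
wrist 25816 disc [528.6 290.9  75.4] z 114.6 slope mrad [ 9.7 -3.7]
tcp [527.9 290.5 133.6] x [ 0. -0. -1.] yaw 76.65 dp [-1.2 -0.1  0.3] drx -0.05 q [ 0.39  0.45  1.6  -0.    1.09 -0.95] F [-0.5  0.5 -4.3] M [ 0.06 -0.19  0.02] t 8.67 open 17.9
[ 5.73e+01  1.00e-02 -2.00e-02]
```

View pics/l1.png

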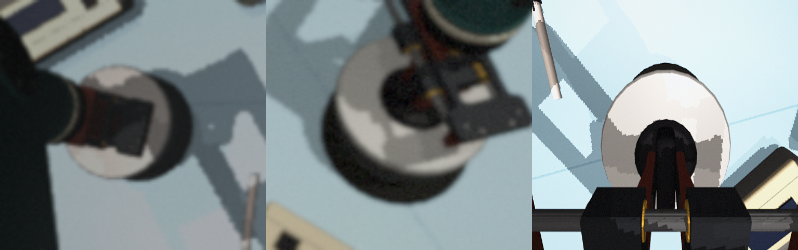

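>>> {"fn": "play_rows", "kwargs": {"steps": [{"jaw": 0,"dp": [4,-0.5,-0.3],"dr": [0,0,0]},{"jaw": 0,"dp": [5,0,0],"dr": [0,0,0]},{"jaw": 0,"dp": [4,0,0],"dr": [0,0,0]},{"jaw": 0,"dp": [1,0,0],"dr": [0,0,0]}]}}

```text
t: 9.15
tcp_pos: [529.1, 290.4, 120.2]
tcp_rot: [0.184, 1.56, -0.182]
contact_force: [-0.6, -0.5, -3.3]
opening: 17.9
```

```bash
cat > st.py <<'E'
import sys
from h import *
from bench import ctrl
s=ctrl.get_state();to(s,(527.8,290,float(sys.argv[1])),float(sys.argv[2]));print((Ro.from_rotvec(s['tcp_rot']).as_matrix().T@[0,0,-1]*57.3).round(2))
E
python3 st.py 114 76.7
```

```text
tcp [529.1 290.4 120.2] x [ 0.004  0.001 -1.   ] yaw 76.63 dp [ 6.2 -0.7 -1.2] drx -0.07 q [ 0.39  0.47  1.62 -0.    1.05 -0.95] F [-0.6 -0.5 -3.3] M [ 0.09 -0.09 -0.02] t 9.15 open 17.9
[57.3  -0.1  -0.18]
```

>>> {"fn": "play_rows", "kwargs": {"steps": [{"jaw": 0,"dp": [1.8,-0.5,-0.8],"dr": [0,0.2,0]},{"jaw": 0,"dp": [1.5,0,-0.2],"dr": [0,0,0]},{"jaw": 0,"dp": [1.3,0,-0.1],"dr": [0,0,0]},{"jaw": 0,"dp": [1.3,0,0],"dr": [0,0,0]},{"jaw": 0,"dp": [1.3,0,0],"dr": [0,0,0]}]}}

```text
t: 9.57
tcp_pos: [527.7, 290.0, 112.7]
tcp_rot: [0.185, 1.564, -0.182]
contact_force: [-2.2, -1.8, 5.7]
opening: 18.1
```

```bash
python3 st.py 110 76.7
```

```text
tcp [527.7 290.  112.7] x [-0.001  0.002 -1.   ] yaw 76.62 dp [2.7 0.1 0.1] drx -0.08 q [ 0.39  0.48  1.62  0.    1.04 -0.95] F [-2.2 -1.8  5.7] M [-0.17  0.3  -0.03] t 9.57 open 18.1
[57.3  -0.08  0.06]
```

>>> {"fn": "play_rows", "kwargs": {"steps": [{"jaw": 0,"dp": [1.0,0,0],"dr": [0,0,0]},{"jaw": 0,"dp": [1.0,0,0],"dr": [0,0,0]},{"jaw": 0,"dp": [1.0,0,0],"dr": [0,0,0]},{"jaw": 0,"dp": [0.7,0,0],"dr": [0,0,0]}]}}

```text
t: 9.9
tcp_pos: [527.7, 290.0, 111.5]
tcp_rot: [0.185, 1.563, -0.182]
contact_force: [-2.8, -1.6, 5.1]
opening: 18.0
```

```bash
python3 st.py 109 76.7
```

```text
tcp [527.7 290.  111.5] x [ 0.001  0.002 -1.   ] yaw 76.64 dp [2.5 0.  0.1] drx -0.06 q [ 0.39  0.48  1.62  0.    1.04 -0.95] F [-2.8 -1.6  5.1] M [-0.23  0.38  0.05] t 9.9 open 18.0
[57.3  -0.11 -0.  ]
```

>>> {"fn": "play_rows", "kwargs": {"steps": [{"jaw": 0,"dp": [1.7,0,0],"dr": [0,0,0]},{"jaw": 0,"dp": [1.7,0,0],"dr": [0,0,0]},{"jaw": 0,"dp": [1.7,0,0],"dr": [0,0,0]},{"jaw": 0,"dp": [1.5,0,0],"dr": [0,0,0]}]}}

```text
t: 10.23
tcp_pos: [527.7, 289.9, 109.0]
tcp_rot: [0.185, 1.561, -0.181]
contact_force: [-3.9, -2.2, 11.2]
opening: 17.8
```

```bash
python3 st.py 109 76.7
```

```text
tcp [527.7 289.9 109. ] x [ 0.002  0.002 -1.   ] yaw 76.65 dp [-0.   0.1  0.1] drx -0.05 q [ 0.39  0.48  1.63  0.    1.03 -0.95] F [-3.9 -2.2 11.2] M [-0.39  0.73 -0.04] t 10.23 open 17.8
[57.3  -0.15 -0.09]
```

>>> {"fn": "play_rows", "kwargs": {"steps": [{"jaw": 0,"dp": [1.2,0,0],"dr": [4,0,0]},{"jaw": 0,"dp": [1.2,0,0],"dr": [5,0,0]},{"jaw": 0,"dp": [1.2,0,0],"dr": [5,0,0]},{"jaw": 0,"dp": [1.2,0,0],"dr": [5,0,0]}]}}

```text
t: 10.57
tcp_pos: [527.8, 290.2, 109.1]
tcp_rot: [0.454, 1.52, -0.447]
contact_force: [-4.2, -1.0, 10.4]
opening: 17.4
```

```bash
python3 st.py 109 -3.3
```

```text
tcp [527.8 290.2 109.1] x [ 0.004  0.003 -1.   ] yaw 57.04 dp [ 0.1 -0.2  0.1] drx 60.34 q [ 0.39  0.48  1.63  0.    1.03 -0.61] F [-4.2 -1.  10.4] M [-0.43  0.69  0.03] t 10.57 open 17.4
[57.3  -0.28 -0.12]
```

>>> {"fn": "play_rows", "kwargs": {"steps": [{"jaw": 0,"dp": [1.1,0,0],"dr": [6,0,0]},{"jaw": 0,"dp": [1.1,0,0],"dr": [6,0,0]},{"jaw": 0,"dp": [1.1,0,0],"dr": [6,0,0]},{"jaw": 0,"dp": [1.1,0,0],"dr": [6,0,0]},{"jaw": 0,"dp": [1.1,0,0],"dr": [5,0,0]}]}}

```text
t: 10.98
tcp_pos: [528.1, 290.5, 109.5]
tcp_rot: [0.866, 1.389, -0.854]
contact_force: [-3.2, -2.3, 9.4]
opening: 17.7
```

>>> {"fn": "play_rows", "kwargs": {"steps": [{"jaw": 0,"dp": [1.1,0,0],"dr": [6,0,0]},{"jaw": 0,"dp": [1.1,0,0],"dr": [6,0,0]},{"jaw": 0,"dp": [1.1,0,0],"dr": [6,0,0]},{"jaw": 0,"dp": [1.1,0,0],"dr": [4,0,0]}]}}

```text
t: 11.32
tcp_pos: [528.5, 290.7, 109.7]
tcp_rot: [1.172, 1.233, -1.156]
contact_force: [-2.3, -1.4, 8.8]
opening: 17.7
```

```bash
python3 st.py 109 -3.3
```

```text
tcp [528.5 290.7 109.7] x [ 0.009  0.004 -1.   ] yaw 3.47 dp [ 0.7 -0.8  0.6] drx 6.77 q [0.39 0.48 1.63 0.   1.02 0.33] F [-2.3 -1.4  8.8] M [-0.47  0.95  0.02] t 11.32 open 17.7
[57.3  -0.56  0.2 ]
```

>>> {"fn": "play_rows", "kwargs": {"steps": [{"jaw": 0,"dp": [1.1,0,0],"dr": [3,0,0]},{"jaw": 0,"dp": [1.1,0,0],"dr": [2,0,0]},{"jaw": 0,"dp": [1.1,0,0],"dr": [1.5,0,0]},{"jaw": 0,"dp": [1.1,0,0],"dr": [1,0,0]}]}}

```text
t: 11.65
tcp_pos: [528.6, 290.8, 109.6]
tcp_rot: [1.277, 1.166, -1.258]
contact_force: [-3.1, -0.1, 8.8]
opening: 18.0
```

```bash
python3 st.py 109 -3.3
```

```text
tcp [528.6 290.8 109.6] x [ 0.011  0.004 -1.   ] yaw -4.6 dp [ 0.6 -0.7  0.8] drx -1.3 q [ 0.39  0.48  1.63 -0.    1.02  0.47] F [-3.1 -0.1  8.8] M [-0.39  0.98  0.18] t 11.65 open 18.0
[57.3 -0.6  0.3]
```

>>> {"fn": "play_rows", "kwargs": {"steps": [{"jaw": 0,"dp": [1.1,0,0],"dr": [1.5,0,0]},{"jaw": 0,"dp": [1.1,0,0],"dr": [1.5,0,0]},{"jaw": 0,"dp": [0.9,0,0],"dr": [1,0,0]}]}}

```text
t: 11.9
tcp_pos: [528.7, 291.1, 109.7]
tcp_rot: [1.33, 1.129, -1.308]
contact_force: [-2.3, -1.7, 6.2]
opening: 17.9
```

```bash
python3 st.py 109 -3.3
```

```text
tcp [528.7 291.1 109.7] x [ 0.012  0.005 -1.   ] yaw -8.68 dp [ 0.7 -0.7  1.2] drx -5.38 q [ 0.39  0.48  1.63 -0.    1.02  0.54] F [-2.3 -1.7  6.2] M [-0.43  0.85  0.57] t 11.9 open 17.9
[57.3  -0.65  0.38]
```

>>> {"fn": "play_rows", "kwargs": {"steps": [{"jaw": 0,"dp": [0.6,0,0],"dr": [-2.5,0,0]},{"jaw": 0,"dp": [0.3,0,0],"dr": [0,0,0]},{"jaw": 0.3,"dp": [0,0,0],"dr": [0,0,0]},{"jaw": 0.5,"dp": [0,0,0],"dr": [0,0,0]},{"jaw": 0.6,"dp": [0,0,0],"dr": [0,0,0]}]}}

```text
t: 12.32
tcp_pos: [530.6, 292.0, 111.1]
tcp_rot: [1.301, 1.15, -1.271]
contact_force: [-0.7, 0.6, 0.4]
opening: 34.4
```

>>> {"fn": "play_rows", "kwargs": {"steps": [{"jaw": 0.6,"dp": [0,0,0],"dr": [0,0,0]},{"jaw": 0.6,"dp": [0,0,0],"dr": [0,0,0]},{"jaw": 0.6,"dp": [0,0,0],"dr": [0,0,0]},{"jaw": 0.6,"dp": [0,0,0],"dr": [0,0,0]}]}}

```text
t: 12.65
tcp_pos: [531.5, 292.3, 110.8]
tcp_rot: [1.302, 1.149, -1.271]
contact_force: [0.8, 0.4, -0.6]
opening: 52.5
```

```bash
python3 st.py 109 -3.3
```

```text
tcp [531.5 292.3 110.8] x [ 0.018  0.007 -1.   ] yaw -6.16 dp [ 1.8 -3.5  2.7] drx -2.86 q [ 0.39  0.48  1.63 -0.    1.02  0.5 ] F [ 0.8  0.4 -0.6] M [-0.03 -0.02 -0.03] t 12.65 open 52.5
[57.29 -1.    0.52]
```

>>> {"fn": "play_rows", "kwargs": {"steps": [{"jaw": 0.6,"dp": [-10,0,0],"dr": [0,0,0]},{"jaw": 0.6,"dp": [-25,0,0],"dr": [0,0,0]},{"jaw": 0.6,"dp": [-35,0,0],"dr": [0,0,0]},{"jaw": 0.6,"dp": [-35,0,0],"dr": [0,0,0]},{"jaw": 0.6,"dp": [-15,0,0],"dr": [0,0,0]}]}}

```text
t: 13.07
tcp_pos: [525.5, 289.8, 231.8]
tcp_rot: [1.293, 1.153, -1.282]
contact_force: [0.8, 0.3, 1.0]
opening: 52.9
```

>>> {"fn": "play_rows", "kwargs": {"steps": [{"jaw": 0.6,"dp": [0,-20,0],"dr": [0,0,0]},{"jaw": 0.6,"dp": [0,-30,0],"dr": [0,0,0]},{"jaw": 0.6,"dp": [0,-30,0],"dr": [0,0,0]},{"jaw": 0.6,"dp": [0,-10,0],"dr": [0,0,0]},{"jaw": 0.6,"dp": [0,0,0],"dr": [0,0,0]}]}}

```text
t: 13.48
tcp_pos: [438.9, 301.2, 241.4]
tcp_rot: [1.308, 1.147, -1.268]
contact_force: [0.0, -0.2, -0.7]
opening: 53.0
```

```bash
python3 look.py l2 79
python3 - <<'E'
from h import *
from bench import ctrl
for n in("top","scene","wrist"):
    s=ctrl.get_state();c=ctrl.read_camera(n);P=cloud(c,s)
    k=(np.hypot(P[...,0]-528,P[...,1]-290)<38)&(P[...,2]>127)&(P[...,2]<145);p=P[k]
    if len(p)>20:
        V=np.linalg.svd(p[:,:2]-p[:,:2].mean(0),full_matrices=False)[2]
        print(n,"wing",k.sum(),p.mean(0).round(1),"z",np.median(p[:,2]).round(1),np.degrees(np.arctan2(V[0,1],V[0,0])).round(1),cv2.minAreaRect(p[:,:2].astype(np.float32)))
E
```

```text
top 1293 disc [529.9 291.9  76.1] z 92.5 slope mrad [ 1.9 -0.2]
scene 2613 disc [529.6 290.6  75. ] z 92.8 slope mrad [-6.6  6.8]
wrist 12442 disc [526.3 290.5  75.4] z 91.9 slope mrad [-0.  -4.6]
tcp [438.9 301.2 241.4] x [ 0.023  0.009 -1.   ] yaw -6.3 dp [132.5  87.1   2.6] drx -83.0 q [ 0.47  0.23  1.65 -0.    1.24  0.58] F [ 0.  -0.2 -0.7] M [-0.03 -0.08 -0.01] t 13.48 open 53.0
[57.28 -1.25  0.68]
top wing 134 [528.8 289.  134.2] z 134.4 -95.5 ((529.2516479492188, 290.14630126953125), (65.07872772216797, 18.023679733276367), 84.54108428955078)
scene wing 250 [531.5 292.1 134.3] z 134.8 82.2 ((530.311279296875, 289.7005920410156), (62.80017852783203, 17.968318939208984), 82.67697143554688)
wrist wing 1517 [527.2 292.9 133.8] z 134.3 -95.8 ((528.550048828125, 290.8825988769531), (63.41249084472656, 18.310625076293945), 84.43538665771484)
```

View pics/l2.png

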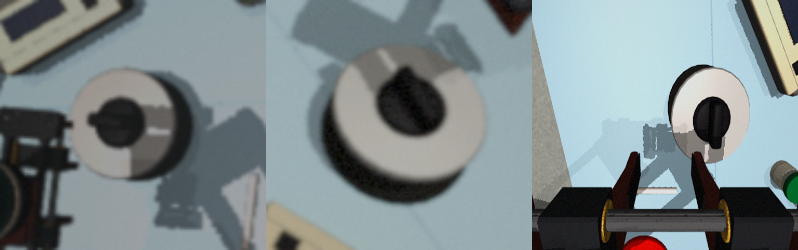

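```bash
python3 -c "
from bench import ctrl
print(ctrl.finish_job())"
```

```text
the job is handed in; nothing more can be done
None
```

I closed the rotor with its own lid, locked it down, and handed the job in at about 14 s of the 48 s allowed. No verdict was reported.

**What I did:** I gripped the lid by its wing, lined the wing up with the hub's bar and set it on the rotor. I then pressed the seal down about 4.8 mm with about 15 N. I turned the wing clockwise until the moment rose at the stop, eased it back slightly, let go and moved clear.

**Checks after letting go:**
- **Wing angle:** about 84.5° in the top and wrist views, against about 166.5° for the bar. That is 82° clockwise; the stop is at 80° and the measurement is good to a degree or two.
- **Lid height:** the wing's top reads 134.3–134.8 mm. That fits the 135 mm expected when locked; an unlocked lid would read 138 mm.
- **Level and centring:** the disc is level to within about 7 mrad and centred on the rotor within the cameras' 2 mm accuracy.

**Disagreements:**
- The cameras put the disc's centre at x = 526.3–529.9 mm.
- The scene view put the wing about 2° off the other two.
- While I tested the stop, the gripper turned about 4° further than expected, to 0.57 N m. I took this as slip or give in the grip.

I never went near the small lid or the other bystanders, but I did not measure their positions again at the end.

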